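# Take up the star-wheel clamp on a turning blank

### The arm

A 6-joint arm with a two-finger parallel gripper is mounted at the origin on the work surface. World frame = base frame: x ahead of the robot, y to its left, z up, the work surface at z = 0. Lengths are in m, angles in rad, forces in N, time in s.
With the tool pointing down it reaches from about 0.425 to 0.95 m from the base axis. Payload 3.5 kg.
Tool frame: the origin (TCP) lies on the centre line of the jaws, within the pads' length; the fingertips stand 8 mm ahead of it and the grasp point (between the pads) lies 11 mm behind it; z points along the fingers, y is the line along which they close (so a half turn about z gives the same grasp; the last joint's range is limited). The gripper opens to 85 mm and grips with 20 to 120 N. Pads are 22 mm wide; open, the fingers measure 114 mm over their backs; the gripper's body (76 mm by 85 mm) begins 54 mm behind the grasp point. The pads swing forward as they close: fully open they stand 13 mm farther back than shut.
Start: joints at [-1.468, 0.286, 1.577, -0, 1.279, -0.15], TCP at [0.169, -0.654, 0.239] pointing down, gripper open.
Joint ranges: [-2.77, 2.77], [-0.9, 2.22], [0.21, 2.48], [-1.53, 4.67], [0.24, 2.81], [-2.84, 2.84]. Speed limits (rad/s): [2.79, 2.79, 3.14, 3.14, 3.14, 3.14].

### API

Orientations are given as a unit quaternion [x, y, z, w].
In Python, from plant import ctrl gives the robot as it stands. The module is installed in compiled form; this text tells all that it offers.
- The arm moves only by the tool send_rows, never from a script. Its argument "steps" is a list of rows, each a list of 5 numbers: the shift along the tool's x, y, z in m, then the turn about the tool's z in degrees, then the opening, from -1 (shut) to 1 (fully open). A call has 1 to 12 rows; each row is the pose to reach, as a shift and turn from the pose commanded when the call began, along the tool's axes at that moment; what a row does not reach only later rows make up. A row lasts 1/10 s, in which the tool goes at most 50 mm and 8.59 degrees, less where a joint would pass 70% of its speed; a pose out of reach is approached as far as the arm can. A call with a gripper value outside its range is refused whole. The fingers move at their own pace and stop on an object; "squeeze" is the grip in N (left out, the last holds). Time passes only in rows, so rows that repeat a pose let the fingers close. It gives the time, the measured TCP pose, the force, the opening and the grip force at its end, in the units of the state.
- ctrl.get_state(): the state, without advancing time (a new reading comes with each control period).
- ctrl.read_camera(name): name is "scene" or "top" or "wrist"; returns the picture (420x560x3 uint8, red, green, blue); there is no depth.
- ctrl.calibration(name): a dict with "intrinsics" (3x3 intrinsics, pixels), "k1" (the pictures are not rectified: a ray, as slopes to the right and down, at radius r is drawn at 1 + k1 r^2 times it, then the intrinsics apply), "extrinsics" (4x4, takes a point from world to camera coordinates); the wrist camera has in their place "tool_from_camera" (4x4, takes a point from camera to tool coordinates, whose origin is the TCP and whose axes are the flange's). Camera axes: x right, y up, looking along -z (the intrinsics and any distortion apply to the point x, -y, -z); pixel columns grow to the right and rows downward; lengths in m; the calibration is good to about 2 mm. A picture is of the moment at which its call begins: read the wrist's pose just before it. calibration takes no time and is no camera call.
- ctrl.sign_off(): hands the job in; it is judged then, once.
The state is a dict: "time": time; "qpos": joint angles; "dq": joint speeds; "joint_efforts": joint torques, N m; "eef_pos": TCP position; "tcp_rot": TCP orientation; "contact_force": force on the tool from outside, world axes, zero at the start; "wrist_torque": the same for the moment, N m; "opening": opening from 0.0 (shut) to 1.0 (fully open); "finger_force": force on a finger pad.
Only numpy, scipy, OpenCV 4.12 (cv2) and the standard library are available. Lean on these libraries where they do the work, as an engineer would, in place of code of your own. Each camera call takes 0.05 s, during which the arm holds its last target. There are 200 camera calls.

### The job

Take the flat-bladed adjusting spoon from the tool rack, reach through the slot in the top of the clamp's housing and work the hidden star wheel round, a tooth at a time, until the jaw holds the wooden blank snugly against the fence and stays so when you let go. Work gently by feel: do not crush the blank or lean hard on the clamp, and turn the wheel only with the spoon (do not push the jaw or the blank directly). Then stand the spoon back in the rack and leave the awl, the jar and the bobbin undisturbed.

Things in the scene. Friction and masses are not known exactly. Their poses are not given: they have to be found in the camera images.
- fixture: Green iron clamping fixture bolted to the bench (base plate 180 x 210 x 10 mm). Origin: centre of the underside. At its +y end stands a closed housing (106 x 52 mm, top at z = 96 mm) with a star wheel inside; towards -y come the jaw, the bed (top at z = 36 mm) with the blank on it, and the fence. Frame z is up.
- slot (a point): Centre of the access slot, level with the upper face of the housing's 4 mm steel top plate; axes as the fixture. Slot 34 mm long (x), 16 mm wide (y). The wheel's starting angle is unknown, so a tooth may stand anywhere under it: a blade that meets a tooth tip stops 6 to 8 mm below this point; in a gap it can go 15 mm below. Working strokes run along x.
- wheel_axis (a point): Fixed point on the star wheel's level axis (along y), 46 mm below the slot; axes as the fixture. 12 steel teeth: tips at 40 mm radius, about 21 mm apart, roots at 29 mm; teeth 5 mm thick, 12 mm wide. Push teeth to +x to advance the jaw, to -x to back it off. Turns stiffly (4 to 5 N at the teeth) and stays where left; once the jaw bears it resists more: 8 to 10 N leaves the blank snug.
- jaw: Steel jaw, plate 40 x 10 x 26 mm on a 20 mm ram out of the housing; origin: middle of its clamping face, which looks to -y of the fixture, 50 mm above the bench. The wheel's screw moves it to -y, about 6.3 mm per tooth; one to three teeth bring the blank up snug. Snug is about 10 N of clamping; 5 N or less is too loose, over 40 N crushes the blank.
- blank: Loose square wooden turning blank, 150 x 28 x 28 mm, lying along the fixture's x on the bed, between the jaw and fence; origin: centre of its underside. A jaw moving up slides it against the fence.
- fence: Fixed dark steel bar 110 x 14 x 26 mm on the bed; origin: middle of the lower edge of its clamping face, which looks to +y of the fixture.
- spoon: Loose adjusting spoon, 80 g, standing upright in one of the rack's holes. Origin: centre of the blade's tip (lower end); z runs up along the tool. Blade 4 mm (x) by 10 mm (y), 32 mm long; above it a rectangular grip 22 mm (x) by 26 mm (y) from z = 32 to 85 mm (lower 8 mm brass, the rest dark wood). Works either way round.
- spoon_grip (a point): Point on the spoon's grip, 60 mm above the blade's tip; grip it across the 22 mm sides (its x).
- awl: Loose awl in the rack's other hole: round shank 7 mm thick and round pale wooden handle, 80 mm long in all; origin: its lower end. Not needed.
- rack: Fixed wooden rack block 75 x 150 x 50 mm; origin: centre of the underside. Two through holes, 8 mm (x) by 14 mm (y), at y = -42 and +42 mm. A tool's grip rests on the block's top, its lower end then 18 mm above the bench.
- jar: Loose amber glass jar, 52 mm across, 60 mm tall; origin: centre of underside. Bystander.
- bobbin: Loose wooden bobbin, 44 mm across, 50 mm tall; origin: centre of underside. Bystander.

How it is judged:
On the way, in this order (a step that is already met when the one before it is completed fails the run):
1. the spoon's blade is through the slot, at least 7 mm deep (z of spoon in the frame of slot below -0.007 m and horizontal distance between spoon and slot below 0.02 m), for 0.1 s.
2. with the spoon in the slot, the jaw presses the blank against the fence with more than 5 N (all of step 1 and contact force between jaw and blank above 5 N and contact force between blank and fence above 5 N), for 0.2 s.
At the end, for the whole second after the job is handed in: The jaw holds the blank against the fence with more than 5 N at both faces, and the spoon stands in a rack hole, upright within 0.12 rad, seated within 4 mm of home, released and at rest (contact force between jaw and blank above 5 N and contact force between blank and fence above 5 N and z of spoon in the frame of rack between 0.012 and 0.022 m and x of spoon in the frame of rack between -0.008 and 0.008 m and y of spoon in the frame of rack between -0.06 and 0.06 m and angle between spoon's own z axis and vertical below 0.12 rad and linear speed of spoon below 0.02 m/s and linear speed of blank below 0.01 m/s); the robot touches nothing.
It fails at once if the jaw crushes the blank (over 40 N) (contact force between jaw and blank above 40 N).
It fails at once if the spoon is pressed on the clamp (housing or wheel) with more than 30 N (contact force between spoon and fixture above 30 N).
It fails at once if the robot itself pushes the clamp, its wheel or jaw (over 3 N) (contact force between any of the arm, the fingers and fixture above 3 N).
It fails at once if the jaw or blank is pushed directly with the spoon or robot (over 2 N) (contact force between spoon and jaw above 2 N or contact force between any of spoon, the arm, the fingers and blank above 2 N).
It fails at once if the awl leaves its place or the jar or bobbin is moved (over 30 mm) (distance of any of awl, jar, bobbin from where it was at the start of the episode above 0.03 m).
It also fails if it takes over 67 s, if anything falls off the work surface, if the arm or the gripper's body presses on something with over 40 N, if the wrist force passes 120 N, or if a joint passes its speed limit or range.

## Working session

There is one attempt and no reset: what is moved stays moved. The work goes in short steps, Python scripts to look and compute and a tool call to move; the robot and the scene stay as the last step left them, time stands still between calls to the robot, and variables do not carry over. Pictures are saved under pics/ and viewed, at most 10 in all, crops included, and the job is handed in when it is done.

Besides the shell and the picture viewer there is one more tool, called after "Call:" by a JSON object that holds its "api" and its "payload", one argument or row to a line. send_rows: Moves the arm, as the interface text tells. Its arguments: {"type":"object","properties":{"steps":{"type":"array","items":{"type":"array","items":{"type":"number"}}},"squeeze":{"type":"number"}},"required":["steps"]}

```bash
mkdir -p pics
cat > h.py <<'E'
import numpy as np, cv2
from scipy.spatial.transform import Rotation as R
from plant import ctrl
def cam(name, st=None):
    c=ctrl.calibration(name); K=np.array(c["intrinsics"]); k1=c["k1"]
    if name=="wrist":
        st=st or ctrl.get_state(); T=np.eye(4); T[:3,:3]=R.from_quat(st["tcp_rot"]).as_matrix(); T[:3,3]=st["eef_pos"]
        W=T@np.array(c["tool_from_camera"])
    else: W=np.linalg.inv(np.array(c["extrinsics"]))
    return K,k1,W
def ray(C,uv):
    K,k1,W=C
    d=cv2.undistortPoints(np.array([[uv]],float),K,np.array([k1,0,0,0,0.]))[0,0]
    # model: distorted = u*(1+k1 r^2), same as cv2
    return W[:3,3], W[:3,:3]@np.array([d[0],-d[1],-1.])
def onz(C,uv,z):
    o,d=ray(C,uv); return o+d*(z-o[2])/d[2]
def two(C1,u1,C2,u2):
    o1,d1=ray(C1,u1);o2,d2=ray(C2,u2)
    s=np.linalg.lstsq(np.stack([d1,-d2],1),o2-o1,rcond=None)[0]
    a=o1+s[0]*d1;b=o2+s[1]*d2
    return (a+b)/2,np.linalg.norm(a-b)
def proj(C,p):
    K,k1,W=C; q=np.linalg.inv(W)@np.append(p,1); x=np.array([q[0],-q[1]])/-q[2]; x=x*(1+k1*(x@x)); return K[:2,:2]@x+K[:2,2]
def snap(name,f):
    st=ctrl.get_state(); im=ctrl.read_camera(name); cv2.imwrite(f"pics/{f}.png",im[:,:,::-1]); return im,cam(name,st)
E
python3 - <<'E'
from h import *
for n in ["scene","top","wrist"]:
    im,C=snap(n,n+"0"); print(n,C[0].round(1).tolist(),C[1],C[2].round(3).tolist())
print({k:np.round(v,3).tolist() for k,v in ctrl.get_state().items()})
E
```

```text
scene [[451.6, 0.0, 275.0], [0.0, 451.6, 205.8], [0.0, 0.0, 1.0]] -0.009850468732560107 [[0.634, -0.493, 0.596, 1.033], [0.773, 0.38, -0.507, -0.393], [0.023, 0.782, 0.622, 0.588], [0.0, 0.0, 0.0, 1.0]]
top [[436.0, 0.0, 278.8], [0.0, 436.0, 212.5], [0.0, 0.0, 1.0]] -0.13838944366198433 [[0.028, 0.989, -0.142, 0.459], [-1.0, 0.028, -0.0, 0.01], [0.004, 0.142, 0.99, 0.822], [0.0, 0.0, 0.0, 1.0]]
wrist [[352.4, 0.0, 274.1], [0.0, 352.4, 209.4], [0.0, 0.0, 1.0]] -0.003725014290601321 [[0.25, 0.931, 0.266, 0.236], [-0.968, 0.24, 0.067, -0.635], [-0.001, -0.274, 0.962, 0.373], [0.0, 0.0, 0.0, 1.0]]
{'time': 0.15, 'qpos': [-1.468, 0.287, 1.578, -0.0, 1.279, -0.15], 'dq': [0.0, -0.002, -0.005, -0.001, 0.002, -0.002], 'joint_efforts': [0.0, -40.66, -29.314, -0.0, 0.004, -0.0], 'eef_pos': [0.169, -0.653, 0.238], 'tcp_rot': [0.992, 0.126, -0.0, -0.001], 'contact_force': [0.338, -0.517, -0.796], 'wrist_torque': [-0.051, -0.003, -0.037], 'finger_force': 0.0, 'opening': 1.004}
```

View pics/scene0.png

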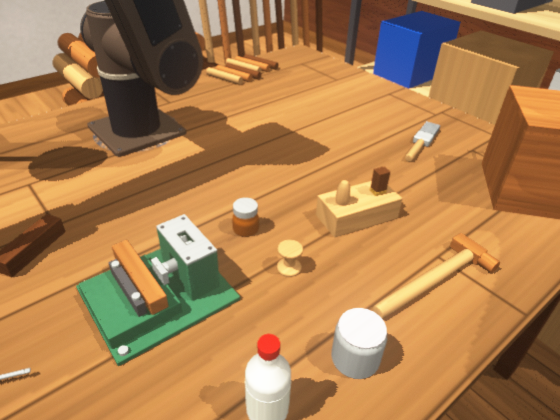

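View pics/top0.png

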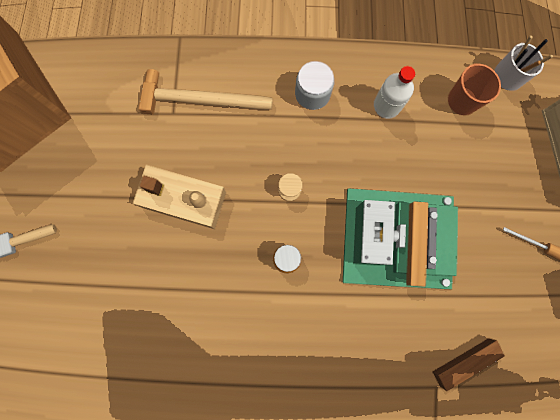

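The scene view shows the clamp with its blank at (150,280), the slotted housing top at (187,240), the rack at (360,207) holding the dark spoon at (380,180) and the pale awl at (344,190). The jar is at (245,217) and the bobbin at (290,257). In the top view the slot is at (379,232), the spoon at (150,186) and the awl at (197,199). I'll enlarge these parts in one composite.

Run:
```python
from h import *
s=cv2.imread("pics/scene0.png");t=cv2.imread("pics/top0.png")
def c(im,x,y,w,h,f=4): return cv2.resize(im[y:y+h,x:x+w],(400,300),interpolation=cv2.INTER_CUBIC)
o=np.vstack([np.hstack([c(t,130,150,100,75),c(t,340,185,120,90)]),np.hstack([c(s,310,155,100,75),c(s,130,205,100,75)])])
cv2.imwrite("pics/comp.png",o)
```

```text
(no output)
```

View pics/comp.png

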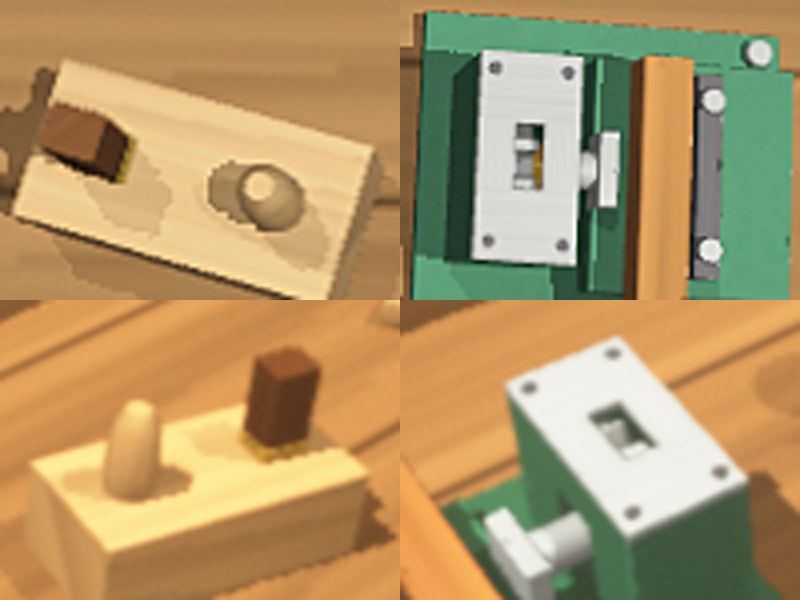

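Composite, sub-panels at 3.3x to 4x: spoon top face at top px (147.5,182) and scene px (381.5,170.5). The slot centre is at top px (378.9,231.8) and scene px (185.8,237.5), with metal teeth visible inside. The plate and rack-top corners are clear in both views.

Run:
```python
from h import *
T=cam("top");S=cam("scene")
a=lambda x,y:(130+x/4-.0,150+y/4); b=lambda x,y:(340+x*.3,185+y*.3); c=lambda x,y:(310+x/4,155+(y-300)/4); d=lambda x,y:(130+(x-400)/4,205+(y-300)/4)
print("spoon top",two(T,a(70,128),S,c(286,360)))
print("slot",two(T,b(129.5,156),S,d(623,430)))
print("bobbin,jar",onz(T,(290,186),.05),onz(T,(287,258),.06))
P=[two(T,b(*p),S,d(*q)) for p,q in zip([(82,50),(183,58),(177,265),(73,260)],[(748,480),(630,538),(505,385),(615,337)])]
for p in P: print("plate",p[0].round(4),p[1].round(4))
pt=[p[0] for p in P]; print("dims",np.linalg.norm(pt[0]-pt[1]),np.linalg.norm(pt[0]-pt[3])); v=pt[0]-pt[3]+pt[1]-pt[2]; print("centre",np.mean(pt,0),"yaw",np.degrees(np.arctan2(v[1],v[0])))
Q=[onz(T,a(*p),.05) for p in [(62,60),(375,150),(330,300),(12,213)]]
print("rack",np.round(Q,4).tolist(),np.linalg.norm(Q[0]-Q[1]),np.linalg.norm(Q[0]-Q[3])); v=Q[0]-Q[3];w=Q[0]-Q[1]; print("yaw",np.degrees(np.arctan2(v[1],v[0])),np.degrees(np.arctan2(w[1],w[0]))-90,np.mean(Q,0))
print("rack far corners 2view", two(T,a(375,150),S,c(32,463)),two(T,a(330,300),S,c(107,550)))
```

```text
spoon top (array([0.60837472, 0.23542803, 0.10357826]), np.float64(0.0002766727642165099))
slot (array([ 0.53600549, -0.15785996,  0.09592054]), np.float64(0.0027253197018738406))
bobbin,jar [ 0.61880174 -0.00840966  0.05      ] [ 0.48886524 -0.00607349  0.06      ]
plate [ 0.5898 -0.1339  0.095 ] 0.0025
plate [ 0.5876 -0.186   0.0942] 0.0036
plate [ 0.4818 -0.1819  0.0954] 0.0035
plate [ 0.4828 -0.1298  0.0951] 0.0017
dims 0.05220191139099591 0.10711332626491384
centre [ 0.5354783  -0.15790923  0.09491754] yaw -2.1850971372749455
rack [[0.6513, 0.2584, 0.05], [0.6127, 0.1112, 0.05], [0.544, 0.1282, 0.05], [0.5793, 0.2762, 0.05]] 0.15223496527462269 0.07411409549419863
yaw -13.92031158672927 -14.68245437089756 [0.59682977 0.19349544 0.05      ]
rack far corners 2view (array([0.59510518, 0.09506289, 0.10068008]), np.float64(0.02358107489517389)) (array([ 0.56227589,  0.15038974, -0.00554353]), np.float64(0.036104376857385906))
```

```bash
cat >> h.py <<'E'
def go(p,yang=None):
    "shift in tool axes + turn deg to world TCP p, tool-y heading yang (deg)"
    st=ctrl.get_state(); M=R.from_quat(st["tcp_rot"]).as_matrix(); d=M.T@(np.array(p)-st["eef_pos"])
    h=np.degrees(np.arctan2(M[1,1],M[0,1])); print("shift",d.round(4),"heading",h.round(2),"turn",None if yang is None else round(-(yang-h),2),"tilt",M[:,2].round(4))
E
python3 -c "
from h import *
go([.5,-.2,.24],-14.3)"
```

```text
shift [ 0.434  -0.3558 -0.001 ] heading -75.51 turn -61.21 tilt [-2.0e-04  1.8e-03 -1.0e+00]
```

Call:
{"api": "send_rows", "payload": {
  "steps": [
    [0.434, -0.356, 0, -61.2, 1],
    [0.434, -0.356, 0, -61.2, 1],
    [0.434, -0.356, 0, -61.2, 1],
    [0.434, -0.356, 0, -61.2, 1],
    [0.434, -0.356, 0, -61.2, 1],
    [0.434, -0.356, 0, -61.2, 1],
    [0.434, -0.356, 0, -61.2, 1],
    [0.434, -0.356, 0, -61.2, 1],
    [0.434, -0.356, 0, -61.2, 1],
    [0.434, -0.356, 0, -61.2, 1],
    [0.434, -0.356, 0, -61.2, 1],
    [0.434, -0.356, 0, -61.2, 1]
  ]
}}

```text
time: 1.35
eef_pos: [0.5017, -0.1964, 0.2391]
tcp_rot: [0.788, 0.616, 0.001, -0.0]
contact_force: [0.9, -0.2, -0.2]
opening: 1.001
finger_force: 0.0
```

```bash
python3 -c "
from h import *
go([.607,.234,.22],-14.3)"
```

```text
shift [ 0.443  -0.0021  0.0197] heading -14.02 turn 0.28 tilt [ 3.0e-04  1.4e-03 -1.0e+00]
```

```bash
python3 -c "
from h import *
import json
im,C=snap('wrist','w_slot'); np.savez('w_slot.npz',K=C[0],k=C[1],W=C[2])"
```

Call:
{"api": "send_rows", "payload": {
  "steps": [
    [0.443, -0.002, 0.02, 0, 1],
    [0.443, -0.002, 0.02, 0, 1],
    [0.443, -0.002, 0.02, 0, 1],
    [0.443, -0.002, 0.02, 0, 1],
    [0.443, -0.002, 0.02, 0, 1],
    [0.443, -0.002, 0.02, 0, 1],
    [0.443, -0.002, 0.02, 0, 1],
    [0.443, -0.002, 0.02, 0, 1],
    [0.443, -0.002, 0.02, 0, 1],
    [0.443, -0.002, 0.02, 0, 1],
    [0.443, -0.002, 0.02, 0, 1]
  ]
}}

```text
time: 2.5
eef_pos: [0.6077, 0.2288, 0.2185]
tcp_rot: [0.79, 0.614, -0.001, 0.0]
contact_force: [0.4, 0.8, -0.8]
opening: 0.998
finger_force: 0.0
```

```bash
python3 -c "
from h import *
im,C=snap('wrist','w_rack'); np.savez('w_rack.npz',K=C[0],k=C[1],W=C[2])
a=cv2.imread('pics/w_slot.png');b=cv2.imread('pics/w_rack.png')
cv2.imwrite('pics/pair.png',np.hstack([b[:,:400],a[:,:400]]) )
for p in ([.608,.2354,.103],[.607,.234,.05]): print(proj(C,np.array(p)))
d=np.load('w_slot.npz');print(proj((d['K'],float(d['k']),d['W']),np.array([.5357,-.158,.096])))
print(b.shape)"
```

```text
[272.51920323 199.37416463]
[272.15422408 186.13340062]
[304.54710183 142.56916754]
(420, 560, 3)
```

View pics/w_rack.png

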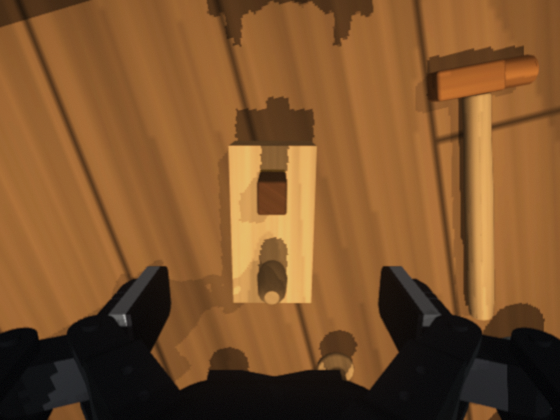

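View pics/w_slot.png

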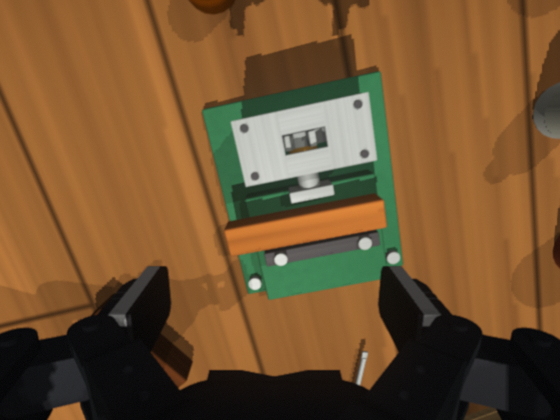

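In w_rack the spoon's top face spans (258–288, 181–214), centred at (273,198), where (272.5,199) was predicted, and the rack looks square to the tool. In w_slot the slot centre is at about (305,141) against a predicted (304.5,142.6). I'll refine both by colour mask.

Run:
```python
from h import *
ld=lambda n:(lambda d:(d['K'],float(d['k']),d['W']))(np.load(n))
C=ld('w_slot.npz'); im=cv2.imread('pics/w_slot.png')
hsv=cv2.cvtColor(im,cv2.COLOR_BGR2HSV)
m=((hsv[...,1]<50)&(hsv[...,2]>140)).astype(np.uint8); m[190:]=0; m[:,:220]=0; m[:,400:]=0
c=max(cv2.findContours(m,0,2)[0],key=cv2.contourArea)
q=cv2.approxPolyDP(cv2.convexHull(c),6,True)[:,0]; P=np.array([onz(C,p+[.0,.0],.096) for p in q]); print(q.tolist()); print(P.round(4).tolist(), P.mean(0))
h=cv2.drawContours(np.zeros_like(m),[c],-1,1,-1)-m; n,l,s,ce=cv2.connectedComponentsWithStats(h); i=1+np.argmax(s[1:,4]); print("slot",ce[i],s[i],onz(C,ce[i],.096))
hole=max(cv2.findContours((l==i).astype(np.uint8),0,2)[0],key=cv2.contourArea);r=cv2.minAreaRect(hole);print(r,onz(C,r[0],.096))
C=ld('w_rack.npz'); print("spoon",onz(C,(273,198),.103))
Q=np.array([onz(C,p,.05) for p in [(229,146),(317,146),(312,303),(234,303)]]);print("rack",Q.round(4).tolist(),Q.mean(0))
for a,b in((0,1),(3,2),(3,0),(2,1)): v=Q[b]-Q[a];print(np.linalg.norm(v).round(4),np.degrees(np.arctan2(v[1],v[0])))
go([.6075,.2345,.068])
```

```text
[[368, 93], [375, 160], [310, 187], [246, 186], [231, 121]]
[[0.59, -0.1337, 0.096], [0.5867, -0.1848, 0.096], [0.5322, -0.1936, 0.096], [0.4823, -0.1802, 0.096], [0.4846, -0.1284, 0.096]] [ 0.53516554 -0.1641323   0.096     ]
slot [305.57977208 141.39173789] [282 127  46  28 702] [ 0.53667894 -0.15731275  0.096     ]
((304.59918212890625, 140.55311584472656), (20.453365325927734, 43.8162956237793), 78.36637115478516) [ 0.53608002 -0.15649986  0.096     ]
spoon [0.60859982 0.23631982 0.103     ]
rack [[0.58, 0.2769, 0.05], [0.6527, 0.2584, 0.05], [0.6157, 0.1123, 0.05], [0.5423, 0.1309, 0.05]] [0.59767642 0.19463416 0.05      ]
0.075 -14.311509426632302
0.0757 -14.27497681008084
0.1508 75.49533478150892
0.1507 75.76561770308052
shift [ 0.0065 -0.0017  0.1508] heading -14.36 turn None tilt [-0.001  -0.0011 -1.    ]
```

Call:
{"api": "send_rows", "payload": {
  "steps": [
    [0.0066, -0.0014, 0.04, 0, 1],
    [0.0066, -0.0014, 0.08, 0, 1],
    [0.0066, -0.0014, 0.11, 0, 1],
    [0.0066, -0.0014, 0.13, 0, 1],
    [0.0066, -0.0014, 0.143, 0, 1],
    [0.0066, -0.0014, 0.15, 0, 1],
    [0.0066, -0.0014, 0.15, 0, 1],
    [0.0066, -0.0014, 0.15, 0, 1]
  ]
}}

```text
time: 3.35
eef_pos: [0.6089, 0.2359, 0.0708]
tcp_rot: [0.79, 0.613, 0.001, 0.001]
contact_force: [-0.0, -0.4, -0.2]
opening: 1.0
finger_force: 0.0
```

Call:
{"api": "send_rows", "payload": {
  "steps": [
    [0, 0, 0, 0, -1],
    [0, 0, 0, 0, -1],
    [0, 0, 0, 0, -1],
    [0, 0, 0, 0, -1],
    [0, 0, 0, 0, -1],
    [0, 0, 0, 0, -1],
    [0, 0, 0, 0, -1],
    [0, 0, 0, 0, -1],
    [0, 0, 0, 0, -1],
    [0, 0, 0, 0, -1]
  ],
  "squeeze": 80
}}

```text
time: 4.35
eef_pos: [0.6082, 0.2363, 0.0697]
tcp_rot: [0.79, 0.613, 0.0, 0.0]
contact_force: [0.2, 0.3, 2.9]
opening: 0.246
finger_force: 78.1
```

Call:
{"api": "send_rows", "payload": {
  "steps": [
    [0, 0, -0.015, 0, -1],
    [0, 0, -0.04, 0, -1],
    [0, 0, -0.08, 0, -1],
    [0, 0, -0.12, 0, -1],
    [0, 0, -0.15, 0, -1],
    [0, 0, -0.15, 0, -1],
    [0, 0, -0.15, 0, -1]
  ]
}}

```text
time: 5.05
eef_pos: [0.6078, 0.2361, 0.2199]
tcp_rot: [0.79, 0.613, 0.0, 0.0]
contact_force: [0.4, 0.2, -1.6]
opening: 0.247
finger_force: 78.8
```

```bash
python3 -c "
from h import *
snap('wrist','w_held')
print(ctrl.get_state()['contact_force'],ctrl.get_state()['wrist_torque'])
go([.536,-.157,.19],-2.6)"
```

```text
[ 0.19408835  0.26799069 -1.14862494] [ 0.01164935  0.01828605 -0.01291497]
shift [-0.3982  0.0285  0.0284] heading -14.32 turn -11.72 tilt [-2.5e-03 -6.0e-04 -1.0e+00]
```

Call:
{"api": "send_rows", "payload": {
  "steps": [
    [-0.05, 0.004, 0, -2, -1],
    [-0.1, 0.007, 0, -4, -1],
    [-0.15, 0.011, 0, -6, -1],
    [-0.2, 0.014, 0, -8, -1],
    [-0.25, 0.018, 0, -10, -1],
    [-0.3, 0.0215, 0, -11.7, -1],
    [-0.34, 0.0243, 0.005, -11.7, -1],
    [-0.37, 0.0265, 0.01, -11.7, -1],
    [-0.39, 0.028, 0.02, -11.7, -1],
    [-0.398, 0.0285, 0.028, -11.7, -1],
    [-0.398, 0.0285, 0.028, -11.7, -1],
    [-0.398, 0.0285, 0.028, -11.7, -1]
  ]
}}

```text
time: 6.3
eef_pos: [0.5366, -0.1554, 0.19]
tcp_rot: [0.723, 0.691, -0.0, -0.001]
contact_force: [-0.1, 0.7, 0.5]
opening: 0.25
finger_force: 78.8
```

Run:
```python
from h import *
go([.536,-.157,.155],-2.6)
w,C=snap('wrist','w2'); s,S=snap('scene','s2'); t,T=snap('top','t2')
z=lambda im,x,y,w,h:cv2.resize(im[y:y+h,x:x+w],(400,300),interpolation=cv2.INTER_CUBIC)
b=cv2.imread
W=b('pics/w2.png');Sx=b('pics/s2.png');Tx=b('pics/t2.png')
cv2.imwrite('pics/comp2.png',np.vstack([np.hstack([cv2.resize(W,(400,300)),z(W,190,80,160,120)]),np.hstack([z(Sx,140,160,120,90),z(Tx,320,180,120,90)])]))
p=np.array([.536,-.157,.138]);print(proj(C,p),proj(S,p),proj(T,p), proj(S,np.array([.536,-.157,.096])))
```

```text
shift [-0.0016 -0.0004  0.035 ] heading -2.59 turn 0.01 tilt [-0.0023  0.0017 -1.    ]
[273.06590811 241.31573973] [182.6148662  217.07370308] [383.65749586 228.7223678 ] [185.34626951 237.20234555]
```

View pics/comp2.png

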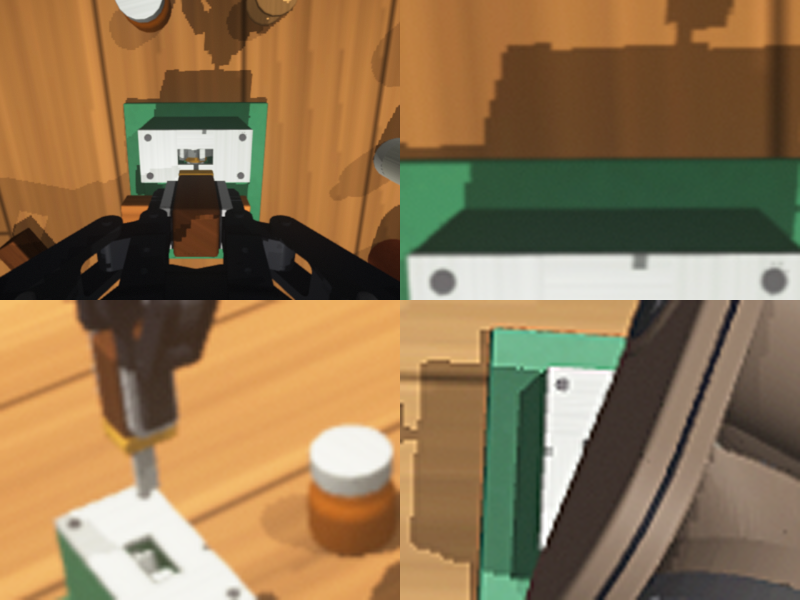

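Comp2 shows the spoon held straight, with its tip in the scene view at about (184,218.5) against a predicted (182.6,217), and the slot right beneath it. Next, a close look at the teeth in the slot.

Run:
```python
import cv2,numpy as np
z=lambda f,x,y,w,h:cv2.resize(cv2.imread(f)[y:y+h,x:x+w],(400,300),interpolation=cv2.INTER_CUBIC)
cv2.imwrite('pics/comp3.png',np.hstack([z('pics/w2.png',233,195,80,60),z('pics/w_slot.png',275,118,60,45)]))
```

```text
(no output)
```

View pics/comp3.png

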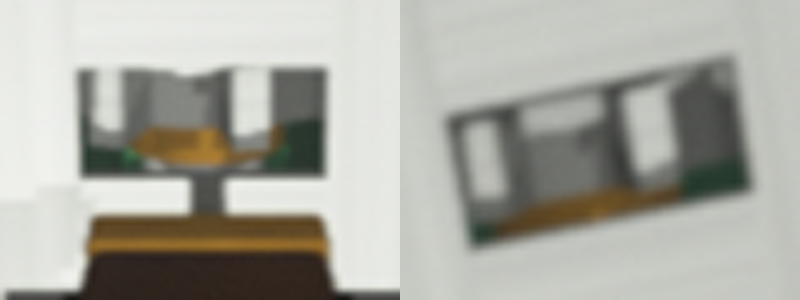

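Left panel: the slot spans x 80–327 (7.3 px/mm), with bright tooth tips at 107 and 251, i.e. at about -13 and +6.7 mm from the slot centre. The gap centre is near -3.5 mm, so I go in there.

Call:
{"api": "send_rows", "payload": {
  "steps": [
    [-0.0016, -0.0034, 0.01, 0, -1],
    [-0.0016, -0.0034, 0.02, 0, -1],
    [-0.0016, -0.0034, 0.03, 0, -1],
    [-0.0016, -0.0034, 0.036, 0, -1],
    [-0.0016, -0.0034, 0.039, 0, -1],
    [-0.0016, -0.0034, 0.042, 0, -1],
    [-0.0016, -0.0034, 0.045, 0, -1],
    [-0.0016, -0.0034, 0.045, 0, -1]
  ]
}}

```text
time: 7.25
eef_pos: [0.5336, -0.158, 0.1461]
tcp_rot: [0.723, 0.691, -0.0, -0.0]
contact_force: [0.8, -0.0, -0.8]
opening: 0.248
finger_force: 78.8
```

Call:
{"api": "send_rows", "payload": {
  "steps": [
    [0, 0, 0.003, 0, -1],
    [0, 0, 0.005, 0, -1],
    [0, 0, 0.007, 0, -1],
    [0, 0, 0.009, 0, -1],
    [0, 0, 0.0105, 0, -1],
    [0, 0, 0.012, 0, -1],
    [0, 0, 0.012, 0, -1]
  ]
}}

```text
time: 7.95
eef_pos: [0.5335, -0.1579, 0.134]
tcp_rot: [0.723, 0.691, -0.0, -0.0]
contact_force: [-0.5, -0.3, -1.1]
opening: 0.25
finger_force: 78.8
```

Call:
{"api": "send_rows", "payload": {
  "steps": [
    [0, 0.001, 0, 0, -1],
    [0, 0.002, 0, 0, -1],
    [0, 0.003, 0, 0, -1],
    [0, 0.004, 0, 0, -1],
    [0, 0.005, 0, 0, -1],
    [0, 0.006, 0, 0, -1],
    [0, 0.007, 0, 0, -1],
    [0, 0.008, 0, 0, -1]
  ]
}}

```text
time: 8.75
eef_pos: [0.541, -0.1582, 0.1338]
tcp_rot: [0.723, 0.691, -0.001, -0.001]
contact_force: [-5.3, -1.6, 0.2]
opening: 0.25
finger_force: 79.0
```

Call:
{"api": "send_rows", "payload": {
  "steps": [
    [0, 0.001, 0, 0, -1],
    [0, 0.002, 0, 0, -1],
    [0, 0.003, 0, 0, -1],
    [0, 0.004, 0, 0, -1],
    [0, 0.005, 0, 0, -1],
    [0, 0.006, 0, 0, -1],
    [0, 0.007, 0, 0, -1],
    [0, 0.008, 0, 0, -1],
    [0, 0.0085, 0, 0, -1]
  ]
}}

```text
time: 9.65
eef_pos: [0.5491, -0.1582, 0.133]
tcp_rot: [0.723, 0.691, -0.001, -0.002]
contact_force: [-5.3, -0.4, -0.2]
opening: 0.245
finger_force: 78.9
```

Run:
```python
from h import *
snap('scene','s3')
print(ctrl.get_state()['contact_force'],ctrl.get_state()['eef_pos'])
```

```text
[-4.8671677   0.64999357 -1.20537394] [ 0.54916394 -0.15813034  0.13310074]
```

Call:
{"api": "send_rows", "payload": {
  "steps": [
    [0, -0.002, 0, 0, -1],
    [0, -0.003, -0.005, 0, -1],
    [0, -0.003, -0.01, 0, -1],
    [0, -0.003, -0.0125, 0, -1],
    [0, -0.008, -0.0125, 0, -1],
    [0, -0.013, -0.0125, 0, -1],
    [0, -0.018, -0.0125, 0, -1],
    [0, -0.0225, -0.0125, 0, -1],
    [0, -0.0235, -0.0125, 0, -1],
    [0, -0.0235, -0.0125, 0, -1]
  ]
}}

```text
time: 10.7
eef_pos: [0.5264, -0.1576, 0.1467]
tcp_rot: [0.723, 0.691, 0.0, -0.0]
contact_force: [-0.3, -0.1, -0.4]
opening: 0.247
finger_force: 79.0
```

Run:
```python
from h import *
go([.526,-.1565,.134],-2.6)
snap('wrist','w4');s=ctrl.get_state();print(s['contact_force'])
z=lambda f,x,y,w,h:cv2.resize(cv2.imread(f)[y:y+h,x:x+w],(400,300),interpolation=cv2.INTER_CUBIC)
cv2.imwrite('pics/comp4.png',np.hstack([z('pics/w4.png',200,180,160,120),z('pics/s3.png',100,210,120,90)]))
```

```text
shift [ 0.0011 -0.0004  0.0127] heading -2.63 turn -0.03 tilt [-0.  0. -1.]
[ 0.29841332 -0.93075806 -1.11448676]
```

View pics/comp4.png

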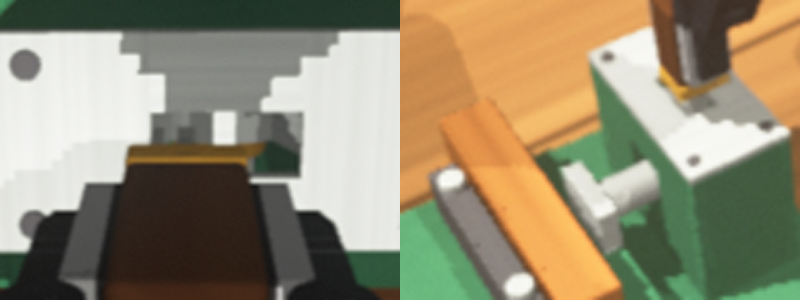

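The tooth now shows at panel x≈223 with the slot centre at 226, so it stands at about -0.7 mm, as worked out. The jaw has come forward but there is still a gap to the blank. Next stroke.

Call:
{"api": "send_rows", "payload": {
  "steps": [
    [0.0005, -0.001, 0.003, 0, -1],
    [0.0005, -0.001, 0.006, 0, -1],
    [0.0005, -0.001, 0.009, 0, -1],
    [0.0005, -0.001, 0.011, 0, -1],
    [0.0005, -0.001, 0.0125, 0, -1],
    [0.0005, -0.001, 0.0125, 0, -1]
  ]
}}

```text
time: 11.35
eef_pos: [0.5255, -0.157, 0.1339]
tcp_rot: [0.723, 0.691, -0.0, -0.0]
contact_force: [-0.4, -0.3, -1.2]
opening: 0.251
finger_force: 79.0
```

Call:
{"api": "send_rows", "payload": {
  "steps": [
    [0, 0.0015, 0, 0, -1],
    [0, 0.003, 0, 0, -1],
    [0, 0.0045, 0, 0, -1],
    [0, 0.0055, 0, 0, -1],
    [0, 0.0065, 0, 0, -1],
    [0, 0.0075, 0, 0, -1],
    [0, 0.0085, 0, 0, -1]
  ]
}}

```text
time: 12.05
eef_pos: [0.5332, -0.1574, 0.1342]
tcp_rot: [0.723, 0.691, -0.001, -0.001]
contact_force: [-5.2, -0.0, 1.4]
opening: 0.245
finger_force: 79.4
```

Call:
{"api": "send_rows", "payload": {
  "steps": [
    [0, 0.001, 0, 0, -1],
    [0, 0.0015, 0, 0, -1],
    [0, 0.002, 0, 0, -1],
    [0, 0.0025, 0, 0, -1]
  ]
}}

```text
time: 12.45
eef_pos: [0.5363, -0.1575, 0.1341]
tcp_rot: [0.723, 0.691, -0.0, -0.0]
contact_force: [-4.4, -0.2, 1.6]
opening: 0.249
finger_force: 79.3
```

Call:
{"api": "send_rows", "payload": {
  "steps": [
    [0, 0.0005, 0, 0, -1],
    [0, 0.001, 0, 0, -1],
    [0, 0.0015, 0, 0, -1],
    [0, 0.0015, 0, 0, -1]
  ]
}}

```text
time: 12.85
eef_pos: [0.538, -0.1576, 0.134]
tcp_rot: [0.723, 0.691, -0.0, -0.0]
contact_force: [-4.8, 0.7, -0.7]
opening: 0.25
finger_force: 79.1
```

Call:
{"api": "send_rows", "payload": {
  "steps": [
    [0, 0.0005, 0, 0, -1],
    [0, 0.001, 0, 0, -1],
    [0, 0.0015, 0, 0, -1],
    [0, 0.0015, 0, 0, -1]
  ]
}}

```text
time: 13.25
eef_pos: [0.5394, -0.1576, 0.1339]
tcp_rot: [0.723, 0.691, -0.0, -0.0]
contact_force: [-5.6, 0.5, -1.3]
opening: 0.249
finger_force: 78.9
```

Call:
{"api": "send_rows", "payload": {
  "steps": [
    [0, 0.0005, 0, 0, -1],
    [0, 0.001, 0, 0, -1],
    [0, 0.0015, 0, 0, -1],
    [0, 0.0015, 0, 0, -1]
  ]
}}

```text
time: 13.65
eef_pos: [0.5407, -0.1576, 0.1337]
tcp_rot: [0.723, 0.691, -0.0, -0.001]
contact_force: [-5.5, 0.6, -2.8]
opening: 0.248
finger_force: 78.8
```

Call:
{"api": "send_rows", "payload": {
  "steps": [
    [0, 0.0005, 0, 0, -1],
    [0, 0.001, 0, 0, -1],
    [0, 0.0015, 0, 0, -1],
    [0, 0.0015, 0, 0, -1]
  ]
}}

```text
time: 14.05
eef_pos: [0.5421, -0.1576, 0.1336]
tcp_rot: [0.723, 0.691, -0.0, -0.001]
contact_force: [-5.5, -0.2, -2.0]
opening: 0.242
finger_force: 78.8
```

Call:
{"api": "send_rows", "payload": {
  "steps": [
    [0, 0.0005, 0, 0, -1],
    [0, 0.001, 0, 0, -1],
    [0, 0.0015, 0, 0, -1],
    [0, 0.0015, 0, 0, -1]
  ]
}}

```text
time: 14.45
eef_pos: [0.5436, -0.1576, 0.1337]
tcp_rot: [0.723, 0.691, -0.0, -0.001]
contact_force: [-5.1, 0.5, -2.4]
opening: 0.246
finger_force: 78.8
```

Run:
```python
from h import *
snap('scene','s5')
z=lambda f,x,y,w,h:cv2.resize(cv2.imread(f)[y:y+h,x:x+w],(400,300),interpolation=cv2.INTER_CUBIC)
cv2.imwrite('pics/comp5.png',np.hstack([z('pics/s3.png',100,230,100,75),z('pics/s5.png',100,230,100,75)]))
```

```text
(no output)
```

View pics/comp5.png

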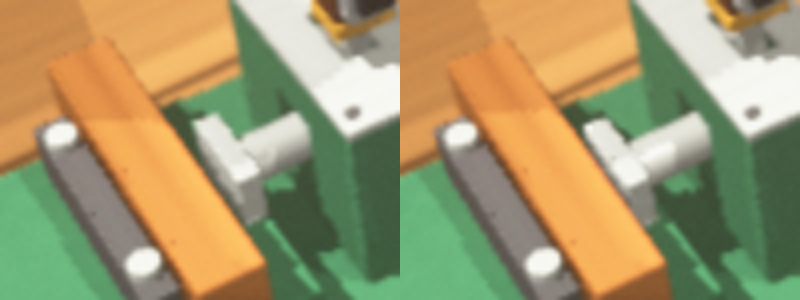

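Right panel: the jaw plate is now right up at the blank, the blank has not moved yet, and the fence lies close behind. I go on in small steps.

Call:
{"api": "send_rows", "payload": {
  "steps": [
    [0, 0.0005, 0, 0, -1],
    [0, 0.001, 0, 0, -1],
    [0, 0.001, 0, 0, -1]
  ]
}}

```text
time: 14.8
eef_pos: [0.5446, -0.1577, 0.1337]
tcp_rot: [0.723, 0.691, -0.0, -0.001]
contact_force: [-5.2, 0.1, -1.7]
opening: 0.249
finger_force: 78.8
```

Call:
{"api": "send_rows", "payload": {
  "steps": [
    [0, 0.0005, 0, 0, -1],
    [0, 0.001, 0, 0, -1],
    [0, 0.001, 0, 0, -1]
  ]
}}

```text
time: 15.1
eef_pos: [0.5457, -0.1577, 0.1337]
tcp_rot: [0.723, 0.691, -0.0, -0.001]
contact_force: [-6.2, 1.1, -2.3]
opening: 0.245
finger_force: 78.8
```

Call:
{"api": "send_rows", "payload": {
  "steps": [
    [0, 0.0005, 0, 0, -1],
    [0, 0.001, 0, 0, -1],
    [0, 0.001, 0, 0, -1]
  ]
}}

```text
time: 15.4
eef_pos: [0.5467, -0.1577, 0.1338]
tcp_rot: [0.723, 0.691, -0.0, -0.001]
contact_force: [-6.1, 0.5, -1.7]
opening: 0.246
finger_force: 78.8
```

Call:
{"api": "send_rows", "payload": {
  "steps": [
    [0, 0.0005, 0, 0, -1],
    [0, 0.001, 0, 0, -1],
    [0, 0.001, 0, 0, -1]
  ]
}}

```text
time: 15.7
eef_pos: [0.5478, -0.1578, 0.1339]
tcp_rot: [0.723, 0.691, -0.0, -0.001]
contact_force: [-5.6, 0.1, -1.2]
opening: 0.244
finger_force: 78.8
```

Call:
{"api": "send_rows", "payload": {
  "steps": [
    [0, 0.0005, 0, 0, -1],
    [0, 0.001, 0, 0, -1],
    [0, 0.001, 0, 0, -1]
  ]
}}

```text
time: 16.0
eef_pos: [0.549, -0.1579, 0.1341]
tcp_rot: [0.723, 0.691, 0.0, -0.0]
contact_force: [-4.2, 0.8, -1.6]
opening: 0.249
finger_force: 78.8
```

Call:
{"api": "send_rows", "payload": {
  "steps": [
    [0, 0.0005, 0, 0, -1],
    [0, 0.001, 0, 0, -1],
    [0, 0.001, 0, 0, -1]
  ]
}}

```text
time: 16.3
eef_pos: [0.5501, -0.158, 0.1342]
tcp_rot: [0.723, 0.691, 0.0, -0.0]
contact_force: [-4.2, -0.2, -1.7]
opening: 0.245
finger_force: 78.8
```

Call:
{"api": "send_rows", "payload": {
  "steps": [
    [0, -0.002, 0, 0, -1],
    [0, -0.003, -0.005, 0, -1],
    [0, -0.003, -0.01, 0, -1],
    [0, -0.003, -0.0125, 0, -1],
    [0, -0.008, -0.0125, 0, -1],
    [0, -0.013, -0.0125, 0, -1],
    [0, -0.018, -0.0125, 0, -1],
    [0, -0.0225, -0.0125, 0, -1],
    [0, -0.0245, -0.0125, 0, -1],
    [0, -0.0245, -0.0125, 0, -1]
  ]
}}

```text
time: 17.3
eef_pos: [0.5253, -0.157, 0.1467]
tcp_rot: [0.723, 0.691, -0.0, -0.0]
contact_force: [-0.6, 0.1, -0.1]
opening: 0.245
finger_force: 79.0
```

Run:
```python
from h import *
go([.526,-.157,.134],-2.6)
snap('wrist','w6');s=ctrl.get_state();print(s['contact_force'])
snap('scene','s6')
z=lambda f,x,y,w,h:cv2.resize(cv2.imread(f)[y:y+h,x:x+w],(400,300),interpolation=cv2.INTER_CUBIC)
cv2.imwrite('pics/comp6.png',np.hstack([z('pics/w6.png',200,180,160,120),z('pics/s6.png',100,230,100,75)]))
```

```text
shift [0.0001 0.0007 0.0127] heading -2.63 turn -0.03 tilt [-2.e-04  1.e-04 -1.e+00]
[ 0.44299908 -0.26744394  0.00910009]
```

View pics/comp6.png

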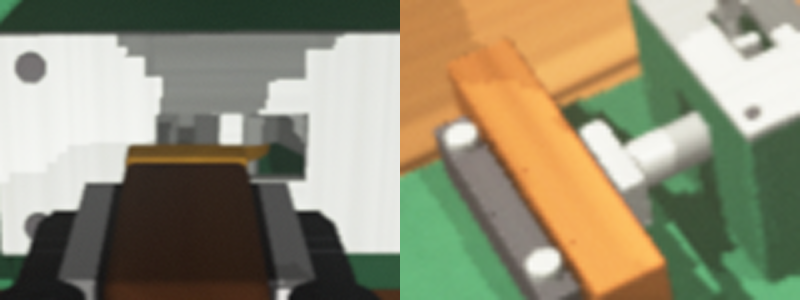

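The tooth stands at the slot centre (231 vs 231.5), and the jaw face is at the blank. I re-engage and go on carefully.

Call:
{"api": "send_rows", "payload": {
  "steps": [
    [0, 0.0005, 0.003, 0, -1],
    [0, 0.0005, 0.006, 0, -1],
    [0, 0.0005, 0.009, 0, -1],
    [0, 0.0005, 0.011, 0, -1],
    [0, 0.0005, 0.0125, 0, -1],
    [0, 0.002, 0.0125, 0, -1],
    [0, 0.0035, 0.0125, 0, -1],
    [0, 0.004, 0.0125, 0, -1],
    [0, 0.005, 0.0125, 0, -1],
    [0, 0.0055, 0.0125, 0, -1],
    [0, 0.0055, 0.0125, 0, -1]
  ]
}}

```text
time: 18.5
eef_pos: [0.5311, -0.1573, 0.1344]
tcp_rot: [0.723, 0.691, -0.0, -0.0]
contact_force: [-0.4, 0.3, -1.5]
opening: 0.245
finger_force: 79.1
```

Call:
{"api": "send_rows", "payload": {
  "steps": [
    [0, 0.0005, 0, 0, -1],
    [0, 0.001, 0, 0, -1],
    [0, 0.001, 0, 0, -1]
  ]
}}

```text
time: 18.8
eef_pos: [0.5313, -0.1573, 0.1342]
tcp_rot: [0.723, 0.691, -0.001, -0.001]
contact_force: [-4.3, 0.4, 2.4]
opening: 0.253
finger_force: 79.3
```

Call:
{"api": "send_rows", "payload": {
  "steps": [
    [0, 0.0005, 0, 0, -1],
    [0, 0.001, 0, 0, -1],
    [0, 0.001, 0, 0, -1]
  ]
}}

```text
time: 19.1
eef_pos: [0.5329, -0.1574, 0.1342]
tcp_rot: [0.723, 0.691, -0.0, -0.0]
contact_force: [-4.9, -0.2, 2.7]
opening: 0.25
finger_force: 79.4
```

Call:
{"api": "send_rows", "payload": {
  "steps": [
    [0, 0.0005, 0, 0, -1],
    [0, 0.0005, 0, 0, -1]
  ]
}}

```text
time: 19.3
eef_pos: [0.5335, -0.1574, 0.1343]
tcp_rot: [0.723, 0.691, -0.0, -0.0]
contact_force: [-5.3, -0.6, 2.0]
opening: 0.247
finger_force: 79.4
```

Call:
{"api": "send_rows", "payload": {
  "steps": [
    [0, 0.0005, 0, 0, -1],
    [0, 0.001, 0, 0, -1],
    [0, 0.001, 0, 0, -1]
  ]
}}

```text
time: 19.6
eef_pos: [0.5347, -0.1575, 0.1342]
tcp_rot: [0.723, 0.691, 0.0, -0.0]
contact_force: [-3.9, 0.5, 2.1]
opening: 0.25
finger_force: 79.3
```

Call:
{"api": "send_rows", "payload": {
  "steps": [
    [0, 0.0005, 0, 0, -1],
    [0, 0.001, 0, 0, -1],
    [0, 0.001, 0, 0, -1]
  ]
}}

```text
time: 19.9
eef_pos: [0.5357, -0.1575, 0.1342]
tcp_rot: [0.723, 0.691, 0.0, -0.0]
contact_force: [-4.3, 0.2, 1.6]
opening: 0.25
finger_force: 79.3
```

Call:
{"api": "send_rows", "payload": {
  "steps": [
    [0, 0.0005, 0, 0, -1],
    [0, 0.001, 0, 0, -1],
    [0, 0.001, 0, 0, -1]
  ]
}}

```text
time: 20.2
eef_pos: [0.5366, -0.1575, 0.1342]
tcp_rot: [0.723, 0.691, -0.0, -0.0]
contact_force: [-4.7, 0.1, 0.6]
opening: 0.248
finger_force: 79.3
```

Call:
{"api": "send_rows", "payload": {
  "steps": [
    [0, 0.0005, 0, 0, -1],
    [0, 0.001, 0, 0, -1],
    [0, 0.001, 0, 0, -1]
  ]
}}

```text
time: 20.5
eef_pos: [0.5375, -0.1575, 0.1341]
tcp_rot: [0.723, 0.691, -0.0, -0.0]
contact_force: [-5.2, 1.1, 0.5]
opening: 0.247
finger_force: 79.2
```

Call:
{"api": "send_rows", "payload": {
  "steps": [
    [0, 0.0005, 0, 0, -1],
    [0, 0.001, 0, 0, -1],
    [0, 0.001, 0, 0, -1]
  ]
}}

```text
time: 20.8
eef_pos: [0.5384, -0.1576, 0.134]
tcp_rot: [0.723, 0.691, -0.0, -0.0]
contact_force: [-4.6, 0.4, -0.6]
opening: 0.244
finger_force: 79.1
```

Call:
{"api": "send_rows", "payload": {
  "steps": [
    [0, 0.0005, 0, 0, -1],
    [0, 0.001, 0, 0, -1],
    [0, 0.001, 0, 0, -1]
  ]
}}

```text
time: 21.1
eef_pos: [0.5393, -0.1576, 0.1339]
tcp_rot: [0.723, 0.691, -0.0, -0.0]
contact_force: [-5.7, 0.2, -1.4]
opening: 0.245
finger_force: 79.0
```

Run:
```python
from h import *
im,_=snap('scene','s7')
for f in ['scene0','s3','s5','s6','s7']:
    h=cv2.cvtColor(cv2.imread(f'pics/{f}.png'),cv2.COLOR_BGR2HSV)
    m=((h[...,0]<18)&(h[...,1]>140)&(h[...,2]>100)).astype(np.uint8)
    # fence-blank gap along a line through the middle: print row profile
    row=cv2.imread(f'pics/{f}.png')[275,112:176].mean(1).round().astype(int)
    g=cv2.imread(f'pics/{f}.png')[275,118:176]; print(f,g[:,2].tolist())
```

```text
scene0 [128, 130, 129, 131, 130, 132, 130, 130, 126, 113, 108, 143, 194, 227, 233, 238, 239, 240, 240, 240, 240, 239, 238, 237, 238, 239, 241, 244, 245, 246, 248, 248, 246, 232, 164, 78, 61, 64, 82, 121, 157, 163, 164, 159, 144, 126, 122, 122, 122, 112, 95, 87, 85, 84, 77, 65, 58, 59]
s3 [141, 139, 142, 143, 143, 142, 142, 142, 137, 124, 119, 155, 208, 235, 242, 245, 246, 246, 247, 247, 247, 246, 245, 245, 245, 246, 248, 250, 250, 251, 252, 252, 251, 240, 177, 102, 115, 150, 172, 180, 194, 203, 186, 164, 143, 139, 134, 121, 98, 97, 95, 93, 94, 93, 88, 75, 63, 63]
s5 [140, 138, 141, 142, 143, 141, 141, 140, 137, 123, 117, 153, 207, 234, 241, 245, 246, 246, 247, 247, 246, 246, 245, 245, 245, 246, 248, 249, 250, 251, 251, 252, 251, 241, 187, 135, 164, 214, 238, 244, 239, 218, 186, 163, 135, 123, 109, 96, 96, 94, 94, 95, 93, 91, 88, 81, 76, 69]
s6 [138, 137, 139, 139, 141, 140, 139, 137, 135, 122, 115, 152, 204, 233, 240, 243, 244, 245, 246, 246, 246, 244, 244, 243, 244, 245, 247, 248, 249, 250, 251, 251, 250, 239, 192, 184, 229, 243, 244, 243, 237, 213, 177, 147, 128, 121, 107, 95, 94, 94, 94, 92, 94, 92, 88, 81, 76, 69]
s7 [138, 139, 141, 142, 141, 142, 140, 140, 139, 132, 151, 201, 232, 240, 244, 245, 246, 246, 247, 246, 245, 245, 244, 244, 245, 247, 249, 250, 250, 251, 252, 251, 246, 230, 233, 244, 246, 245, 244, 242, 230, 180, 149, 137, 130, 121, 109, 99, 96, 95, 94, 94, 93, 93, 88, 82, 77, 67]
```

The blank has now begun to slide (about 1 px) and the dark gap at the fence is closing. From here, half-millimetre steps.

Call:
{"api": "send_rows", "payload": {
  "steps": [
    [0, 0.0005, 0, 0, -1],
    [0, 0.0005, 0, 0, -1]
  ]
}}

```text
time: 21.35
eef_pos: [0.5398, -0.1577, 0.1339]
tcp_rot: [0.723, 0.691, -0.0, -0.0]
contact_force: [-5.6, -0.6, -1.9]
opening: 0.247
finger_force: 78.9
```

Call:
{"api": "send_rows", "payload": {
  "steps": [
    [0, 0.0005, 0, 0, -1],
    [0, 0.0005, 0, 0, -1]
  ]
}}

```text
time: 21.55
eef_pos: [0.5402, -0.1577, 0.1338]
tcp_rot: [0.723, 0.691, -0.0, -0.001]
contact_force: [-5.4, 0.3, -1.2]
opening: 0.251
finger_force: 78.9
```

Call:
{"api": "send_rows", "payload": {
  "steps": [
    [0, 0.0005, 0, 0, -1],
    [0, 0.0005, 0, 0, -1]
  ]
}}

```text
time: 21.75
eef_pos: [0.5407, -0.1577, 0.1337]
tcp_rot: [0.723, 0.691, -0.0, -0.001]
contact_force: [-5.5, -0.4, -0.9]
opening: 0.246
finger_force: 78.9
```

Call:
{"api": "send_rows", "payload": {
  "steps": [
    [0, 0.0005, 0, 0, -1],
    [0, 0.0005, 0, 0, -1]
  ]
}}

```text
time: 21.95
eef_pos: [0.5411, -0.1577, 0.1337]
tcp_rot: [0.723, 0.691, -0.0, -0.001]
contact_force: [-5.5, -0.3, -2.2]
opening: 0.248
finger_force: 78.9
```

Call:
{"api": "send_rows", "payload": {
  "steps": [
    [0, 0.0005, 0, 0, -1],
    [0, 0.0005, 0, 0, -1]
  ]
}}

```text
time: 22.15
eef_pos: [0.5415, -0.1577, 0.1336]
tcp_rot: [0.723, 0.691, -0.0, -0.001]
contact_force: [-5.9, -0.8, -1.4]
opening: 0.244
finger_force: 78.9
```

Call:
{"api": "send_rows", "payload": {
  "steps": [
    [0, 0.0005, 0, 0, -1],
    [0, 0.0005, 0, 0, -1]
  ]
}}

```text
time: 22.35
eef_pos: [0.5419, -0.1577, 0.1335]
tcp_rot: [0.723, 0.691, -0.001, -0.001]
contact_force: [-5.1, 0.0, -1.6]
opening: 0.247
finger_force: 78.8
```

Call:
{"api": "send_rows", "payload": {
  "steps": [
    [0, 0.0005, 0, 0, -1],
    [0, 0.0005, 0, 0, -1]
  ]
}}

```text
time: 22.55
eef_pos: [0.5424, -0.1577, 0.1335]
tcp_rot: [0.723, 0.691, -0.001, -0.001]
contact_force: [-5.8, 0.6, -1.6]
opening: 0.245
finger_force: 78.8
```

Call:
{"api": "send_rows", "payload": {
  "steps": [
    [0, 0.0005, 0, 0, -1],
    [0, 0.0005, 0, 0, -1]
  ]
}}

```text
time: 22.75
eef_pos: [0.5428, -0.1577, 0.1334]
tcp_rot: [0.723, 0.691, -0.001, -0.001]
contact_force: [-5.6, -0.4, -1.1]
opening: 0.249
finger_force: 78.8
```

Call:
{"api": "send_rows", "payload": {
  "steps": [
    [0, 0.0005, 0, 0, -1],
    [0, 0.0005, 0, 0, -1]
  ]
}}

```text
time: 22.95
eef_pos: [0.5433, -0.1577, 0.1334]
tcp_rot: [0.723, 0.691, -0.001, -0.001]
contact_force: [-5.6, 0.1, -1.9]
opening: 0.249
finger_force: 78.8
```

Call:
{"api": "send_rows", "payload": {
  "steps": [
    [0, 0.0005, 0, 0, -1],
    [0, 0.0005, 0, 0, -1]
  ]
}}

```text
time: 23.15
eef_pos: [0.5438, -0.1577, 0.1334]
tcp_rot: [0.723, 0.691, -0.001, -0.001]
contact_force: [-5.9, -0.6, -2.4]
opening: 0.246
finger_force: 78.8
```

Run:
```python
from h import *
im,_=snap('scene','s8')
for f in ['s7','s8']: print(f,cv2.imread(f'pics/{f}.png')[275,124:134,2].tolist())
```

```text
s7 [140, 140, 139, 132, 151, 201, 232, 240, 244, 245]
s8 [141, 142, 142, 164, 212, 237, 242, 245, 246, 246]
```

Call:
{"api": "send_rows", "payload": {
  "steps": [
    [0, 0.0005, 0, 0, -1],
    [0, 0.0005, 0, 0, -1]
  ]
}}

```text
time: 23.4
eef_pos: [0.5443, -0.1577, 0.1334]
tcp_rot: [0.723, 0.691, -0.0, -0.001]
contact_force: [-5.3, -0.1, -2.8]
opening: 0.245
finger_force: 78.8
```

Call:
{"api": "send_rows", "payload": {
  "steps": [
    [0, 0.0005, 0, 0, -1],
    [0, 0.0005, 0, 0, -1]
  ]
}}

```text
time: 23.6
eef_pos: [0.5449, -0.1577, 0.1335]
tcp_rot: [0.723, 0.691, -0.0, -0.001]
contact_force: [-5.4, -0.1, -2.1]
opening: 0.242
finger_force: 78.8
```

Call:
{"api": "send_rows", "payload": {
  "steps": [
    [0, 0.0005, 0, 0, -1],
    [0, 0.0005, 0, 0, -1]
  ]
}}

```text
time: 23.8
eef_pos: [0.5454, -0.1577, 0.1335]
tcp_rot: [0.723, 0.691, -0.0, -0.001]
contact_force: [-4.9, 0.2, -1.5]
opening: 0.247
finger_force: 78.8
```

Call:
{"api": "send_rows", "payload": {
  "steps": [
    [0, 0.0005, 0, 0, -1],
    [0, 0.0005, 0, 0, -1]
  ]
}}

```text
time: 24.0
eef_pos: [0.5459, -0.1577, 0.1335]
tcp_rot: [0.723, 0.691, -0.0, -0.001]
contact_force: [-5.1, 0.2, -1.6]
opening: 0.249
finger_force: 78.8
```

Call:
{"api": "send_rows", "payload": {
  "steps": [
    [0, 0.0005, 0, 0, -1],
    [0, 0.0005, 0, 0, -1]
  ]
}}

```text
time: 24.2
eef_pos: [0.5461, -0.1577, 0.1334]
tcp_rot: [0.723, 0.691, -0.001, -0.001]
contact_force: [-5.8, -0.2, -1.3]
opening: 0.245
finger_force: 78.9
```

Call:
{"api": "send_rows", "payload": {
  "steps": [
    [0, 0.0005, 0, 0, -1],
    [0, 0.0005, 0, 0, -1]
  ]
}}

```text
time: 24.4
eef_pos: [0.5463, -0.1577, 0.1334]
tcp_rot: [0.723, 0.691, -0.001, -0.002]
contact_force: [-7.4, -0.4, -0.3]
opening: 0.245
finger_force: 79.0
```

Call:
{"api": "send_rows", "payload": {
  "steps": [
    [0, 0.0005, 0, 0, -1],
    [0, 0.0005, 0, 0, -1]
  ]
}}

```text
time: 24.6
eef_pos: [0.5464, -0.1577, 0.1334]
tcp_rot: [0.723, 0.691, -0.001, -0.002]
contact_force: [-7.8, 0.1, -0.2]
opening: 0.248
finger_force: 79.1
```

Call:
{"api": "send_rows", "payload": {
  "steps": [
    [0, 0.0005, 0, 0, -1],
    [0, 0.0005, 0, 0, -1]
  ]
}}

```text
time: 24.8
eef_pos: [0.5465, -0.1577, 0.1333]
tcp_rot: [0.723, 0.691, -0.002, -0.003]
contact_force: [-9.7, 0.2, 0.4]
opening: 0.246
finger_force: 79.1
```

Run:
```python
from h import *
im,_=snap('scene','s9')
for f in ['s7','s8','s9']: print(f,cv2.imread(f'pics/{f}.png')[275,122:134,2].tolist(),cv2.imread(f'pics/{f}.png')[275,148:164,2].tolist())
```

```text
s7 [141, 142, 140, 140, 139, 132, 151, 201, 232, 240, 244, 245] [252, 251, 246, 230, 233, 244, 246, 245, 244, 242, 230, 180, 149, 137, 130, 121]
s8 [144, 141, 141, 142, 142, 164, 212, 237, 242, 245, 246, 246] [251, 246, 239, 244, 246, 245, 245, 245, 244, 239, 210, 159, 149, 138, 130, 122]
s9 [141, 142, 141, 141, 146, 183, 229, 239, 244, 246, 247, 247] [249, 238, 237, 245, 246, 246, 245, 245, 241, 220, 168, 154, 149, 139, 130, 120]
```

Bearing: the force rose to 9.7 N and the jaw has stopped. I'll hold and re-read.

Call:
{"api": "send_rows", "payload": {
  "steps": [
    [0, 0, 0, 0, -1],
    [0, 0, 0, 0, -1],
    [0, 0, 0, 0, -1]
  ]
}}

```text
time: 25.15
eef_pos: [0.5465, -0.1577, 0.1333]
tcp_rot: [0.723, 0.691, -0.002, -0.003]
contact_force: [-8.8, -0.5, 0.4]
opening: 0.245
finger_force: 79.1
```

Call:
{"api": "send_rows", "payload": {
  "steps": [
    [0, 0.0002, 0, 0, -1],
    [0, 0.0002, 0, 0, -1],
    [0, 0.0002, 0, 0, -1]
  ]
}}

```text
time: 25.45
eef_pos: [0.5466, -0.1577, 0.1333]
tcp_rot: [0.723, 0.691, -0.002, -0.003]
contact_force: [-9.0, 0.1, 1.4]
opening: 0.247
finger_force: 79.2
```

Call:
{"api": "send_rows", "payload": {
  "steps": [
    [0, -0.001, 0, 0, -1],
    [0, -0.002, 0, 0, -1],
    [0, -0.003, 0, 0, -1],
    [0, -0.0035, 0, 0, -1],
    [0, -0.004, 0, 0, -1],
    [0, -0.004, 0, 0, -1]
  ]
}}

```text
time: 26.05
eef_pos: [0.5461, -0.1582, 0.1351]
tcp_rot: [0.723, 0.691, 0.001, 0.002]
contact_force: [-0.6, 0.3, -1.0]
opening: 0.246
finger_force: 79.1
```

Run:
```python
from h import *
im,_=snap('scene','s10'); s=ctrl.get_state()
print({k:np.round(s[k],4).tolist() for k in s}); go([.5405,-.1577,.133],-2.6)
for f in ['s9','s10']: print(f,cv2.imread(f'pics/{f}.png')[275,122:134,2].tolist(),cv2.imread(f'pics/{f}.png')[275,148:164,2].tolist())
```

```text
{'time': 26.1, 'qpos': [-0.4608, 0.1615, 1.9268, 0.0008, 1.0498, -0.4153], 'dq': [0.0004, 0.0003, -0.0018, -0.0017, 0.0026, 0.0003], 'joint_efforts': [-0.0417, -33.2325, -26.8963, 0.004, -0.1314, -0.0001], 'eef_pos': [0.546, -0.1582, 0.1351], 'tcp_rot': [0.7231, 0.6907, 0.0009, 0.0016], 'contact_force': [-0.3883, 0.2645, -1.1207], 'wrist_torque': [0.069, 0.0925, -0.002], 'finger_force': 79.1268, 'opening': 0.2474}
shift [ 0.0003 -0.0056  0.0021] heading -2.63 turn -0.03 tilt [ 0.0035 -0.001  -1.    ]
s9 [141, 142, 141, 141, 146, 183, 229, 239, 244, 246, 247, 247] [249, 238, 237, 245, 246, 246, 245, 245, 241, 220, 168, 154, 149, 139, 130, 120]
s10 [144, 142, 143, 141, 147, 181, 229, 239, 244, 246, 246, 247] [249, 238, 236, 244, 246, 245, 245, 244, 241, 221, 167, 153, 149, 139, 130, 122]
```

Call:
{"api": "send_rows", "payload": {
  "steps": [
    [0, -0.002, 0, 0, -1],
    [0, -0.002, -0.005, 0, -1],
    [0, -0.002, -0.012, 0, -1],
    [0, -0.003, -0.03, 0, -1],
    [0, -0.003, -0.06, 0, -1],
    [0, -0.003, -0.085, 0, -1],
    [0, -0.003, -0.085, 0, -1],
    [0, -0.003, -0.085, 0, -1]
  ]
}}

```text
time: 26.9
eef_pos: [0.5422, -0.158, 0.2202]
tcp_rot: [0.723, 0.691, 0.0, 0.001]
contact_force: [-0.9, -1.0, -1.5]
opening: 0.242
finger_force: 79.2
```

Run:
```python
from h import *
go([.6075,.2355,.22],-14.3)
im,S=snap('scene','s11'); print(ctrl.get_state()['contact_force'])
print(cv2.imread('pics/s11.png')[275,122:134,2].tolist())
```

```text
shift [ 3.96e-01  4.72e-02 -1.00e-04] heading -2.62 turn 11.68 tilt [ 2.e-03 -9.e-04 -1.e+00]
[ 0.47553015 -0.07801127 -1.01529078]
[137, 139, 137, 137, 142, 176, 226, 236, 241, 243, 244, 244]
```

Call:
{"api": "send_rows", "payload": {
  "steps": [
    [0.05, 0.006, 0, 2, -1],
    [0.1, 0.012, 0, 4, -1],
    [0.15, 0.018, 0, 6, -1],
    [0.2, 0.024, 0, 8, -1],
    [0.25, 0.03, 0, 10, -1],
    [0.3, 0.036, 0, 11.7, -1],
    [0.34, 0.041, 0, 11.7, -1],
    [0.37, 0.0445, 0, 11.7, -1],
    [0.39, 0.047, 0, 11.7, -1],
    [0.396, 0.0475, 0, 11.7, -1],
    [0.396, 0.0475, 0, 11.7, -1],
    [0.396, 0.0475, 0, 11.7, -1]
  ]
}}

```text
time: 28.15
eef_pos: [0.6073, 0.2343, 0.2188]
tcp_rot: [0.79, 0.613, -0.001, 0.0]
contact_force: [0.1, -0.2, -1.0]
opening: 0.248
finger_force: 79.1
```

Run:
```python
from h import *
go([.608,.236,.125],-14.3)
W,C=snap('wrist','w12'); S,Sc=snap('scene','s12')
z=lambda f,x,y,w,h:cv2.resize(cv2.imread(f)[y:y+h,x:x+w],(400,300),interpolation=cv2.INTER_CUBIC)
cv2.imwrite('pics/comp7.png',np.hstack([z('pics/w12.png',200,160,160,120),z('pics/s12.png',330,110,100,75)]))
cv2.imwrite('pics/w_heldc.png',0*W[:1,:1])
p=np.array(ctrl.get_state()['eef_pos'])-[0,0,.0517];print(p,proj(Sc,p))
```

```text
shift [0.002  0.0003 0.0938] heading -14.38 turn -0.08 tilt [-1.e-03 -8.e-04 -1.e+00]
[0.60746828 0.23409546 0.16760526] [386.45227727 141.22219824]
```

View pics/comp7.png

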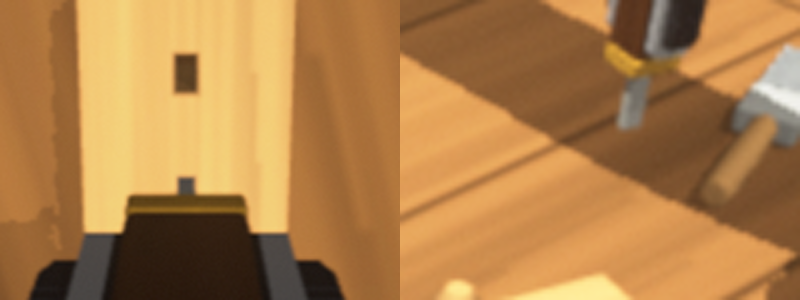

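The hole is at panel (185,74), i.e. wrist px (274,189.6), in line with the blade at column 186. The spoon's tip in the scene view is at (387,142) against a predicted (386.5,141.2), so it has not slipped. That was my 11th picture, one over the limit of 10, so I view no more and measure by numbers only.

Run:
```python
from h import *
C=cam('wrist'); g=cv2.imread('pics/w12.png')[170:205,260:290].mean(2)
m=(g<110); ys,xs=np.nonzero(m); u=(260+xs.mean(),170+ys.mean()); print(m.sum(),u,xs.min(),xs.max(),ys.min(),ys.max())
h=onz(C,u,.05); print(h); go([h[0],h[1],.075],-14.3)
```

```text
134 (np.float64(273.97014925373134), np.float64(188.94776119402985)) 10 18 12 26
[0.60785422 0.23644288 0.05      ]
shift [ 0.0024 -0.0002  0.1443] heading -14.42 turn -0.12 tilt [-2.e-04 -4.e-04 -1.e+00]
```

Call:
{"api": "send_rows", "payload": {
  "steps": [
    [0.0022, 0, 0.03, 0, -1],
    [0.0022, 0, 0.06, 0, -1],
    [0.0022, 0, 0.085, 0, -1],
    [0.0022, 0, 0.1, 0, -1],
    [0.0022, 0, 0.11, 0, -1],
    [0.0022, 0, 0.115, 0, -1],
    [0.0022, 0, 0.118, 0, -1],
    [0.0022, 0, 0.121, 0, -1],
    [0.0022, 0, 0.123, 0, -1],
    [0.0022, 0, 0.123, 0, -1]
  ]
}}

```text
time: 29.25
eef_pos: [0.6081, 0.2378, 0.0967]
tcp_rot: [0.79, 0.614, 0.0, 0.0]
contact_force: [-0.6, -0.9, -1.5]
opening: 0.247
finger_force: 79.1
```

Call:
{"api": "send_rows", "payload": {
  "steps": [
    [-0.001, 0, 0.004, 0, -1],
    [-0.001, 0, 0.009, 0, -1],
    [-0.001, 0, 0.014, 0, -1],
    [-0.001, 0, 0.018, 0, -1],
    [-0.001, 0, 0.021, 0, -1],
    [-0.001, 0, 0.0235, 0, -1],
    [-0.001, 0, 0.0255, 0, -1],
    [-0.001, 0, 0.0255, 0, -1]
  ]
}}

```text
time: 30.05
eef_pos: [0.6075, 0.2367, 0.0705]
tcp_rot: [0.79, 0.613, -0.0, -0.0]
contact_force: [-0.3, -0.4, -1.0]
opening: 0.247
finger_force: 79.1
```

Call:
{"api": "send_rows", "payload": {
  "steps": [
    [0, 0, 0.0005, 0, -1],
    [0, 0, 0.001, 0, -1],
    [0, 0, 0.001, 0, -1],
    [0, 0, 0.001, 0, -1]
  ]
}}

```text
time: 30.45
eef_pos: [0.6077, 0.2368, 0.0699]
tcp_rot: [0.79, 0.614, 0.0, 0.0]
contact_force: [-0.4, 0.8, -0.3]
opening: 0.248
finger_force: 79.1
```

Call:
{"api": "send_rows", "payload": {
  "steps": [
    [0, 0, 0, 0, -0.2],
    [0, 0, 0, 0, 0],
    [0, 0, 0, 0, 0.5],
    [0, 0, 0, 0, 1],
    [0, 0, 0, 0, 1],
    [0, 0, 0, 0, 1],
    [0, 0, 0, 0, 1],
    [0, 0, 0, 0, 1]
  ]
}}

```text
time: 31.25
eef_pos: [0.6077, 0.2368, 0.0698]
tcp_rot: [0.79, 0.613, 0.0, -0.0]
contact_force: [0.5, -0.4, 0.5]
opening: 0.997
finger_force: 0.0
```

Call:
{"api": "send_rows", "payload": {
  "steps": [
    [0, 0, -0.02, 0, 1],
    [0, 0, -0.05, 0, 1],
    [0, 0, -0.09, 0, 1],
    [0, 0, -0.13, 0, 1],
    [0, 0, -0.15, 0, 1],
    [0, 0, -0.15, 0, 1],
    [0, 0, -0.15, 0, 1]
  ]
}}

```text
time: 31.95
eef_pos: [0.6074, 0.2367, 0.2192]
tcp_rot: [0.79, 0.614, -0.0, -0.0]
contact_force: [-0.5, -0.5, -0.3]
opening: 0.997
finger_force: 0.0
```

Run:
```python
from h import *
s,S=snap('scene','s13'); w,W=snap('wrist','w13'); print(ctrl.get_state()['opening'],ctrl.get_state()['eef_pos'],ctrl.get_state()['contact_force'])
a=cv2.imread('pics/scene0.png').astype(int);b=cv2.imread('pics/s13.png').astype(int)
def dark(i): # dark brown grip in scene crop
    c=i[160:205,365:400]; m=(c[...,2]<120)&(c[...,0]<60); ys,xs=np.nonzero(m); return m.sum(),xs.mean()+365,ys.mean()+160,ys.min()+160
print(dark(a),dark(b))
print("jar/bobbin/awl diff",[np.abs(a-b)[y:y+h,x:x+k].mean().round(1) for x,y,k,h in((230,195,32,42),(275,240,30,36),(334,178,18,26))])
print(b[275,122:134,2].tolist())
i=cv2.imread('pics/w13.png'); c=i[150:240,240:310].astype(int); m=((c[...,2]<110)&(c[...,2]>c[...,0]+15)).astype(np.uint8); k=max(cv2.findContours(m,0,2)[0],key=cv2.contourArea); x,y,ww,hh=cv2.boundingRect(k); print(x+240,y+150,ww,hh,cv2.contourArea(k)); print(proj(W,np.array([.6079,.2364,.103])))
```

```text
1.00086605347595 [0.60640747 0.23646702 0.21699478] [ 0.39493343  0.30963895 -0.63353153]
(np.int64(261), np.float64(379.81226053639847), np.float64(181.38697318007664), np.int64(171)) (np.int64(259), np.float64(380.1003861003861), np.float64(181.2934362934363), np.int64(171))
jar/bobbin/awl diff [np.float64(3.8), np.float64(1.8), np.float64(3.7)]
[134, 133, 132, 134, 137, 171, 220, 233, 238, 241, 241, 242]
262 177 28 46 1056.0
[276.32543331 208.00274507]
```

```bash
python3 -c "
from plant import ctrl
print(ctrl.sign_off())"
```

```text
the job is handed in; nothing more can be done
None
```

I turned the wheel until its resistance rose from about 5 N to about 9 N, stood the spoon back in its hole (the scene camera matches its starting place), saw no sign that the awl, jar or bobbin moved, and handed in at about 32 s; clamping force is inferred from that feel, no verdict was returned, and I viewed 11 pictures, one over the limit of 10.

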